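# Find the heating block that nests in the dry-block base

### The arm

A 6-joint arm with a two-finger parallel gripper is mounted at the origin on a cart in front of the work surface, level with it; the furniture and walls round the work are solid. World frame = base frame: x ahead of the robot, y to its left, z up, the work surface at z = 0. Lengths are in m, angles in rad, forces in N, time in s.
With the tool pointing down it reaches from about 0.3 to 0.775 m from the base axis. Payload 14.6 kg.
Tool frame: the origin (TCP) lies between the finger pads; the fingertips stand 8 mm ahead of it and the grasp point (between the pads) lies 11 mm behind it (arm.finger_overhang is the distance from the TCP to the fingertips, in m); z points along the fingers, y is the line along which they close (so a half turn about z gives the same grasp; the last joint's range is limited). The gripper opens to 85 mm and grips with 20 to 120 N. Pads are 22 mm wide; open, the fingers measure 114 mm over their backs; the gripper's body (76 mm by 85 mm) begins 54 mm behind the grasp point. The pads swing forward as they close: fully open they stand 13 mm farther back than shut.
Start: joints at [1.251, 0.3, 1.521, -0, 1.321, -0.067], TCP at [0.138, 0.533, 0.239] pointing down, gripper open.
Joint ranges: [-3.03, 3.03], [-0.79, 2.21], [0.23, 2.52], [-1.04, 4.18], [0, 3.07], [-2.55, 2.55]. Speed limits (rad/s): [2.22, 2.22, 2.57, 3.14, 3.14, 3.14].

### API

Orientations are given as a rotation vector (axis times angle).
In Python, from station import arm gives the robot as it stands. The module is installed in compiled form; this text tells all that it offers.
- The arm moves only by the tool move_arm, never from a script. Its argument "increments" is a list of rows, each an object of numbers: "tx", "ty", "tz": the shift along the tool's x, y, z in mm; "wx", "wy", "wz": the turn, a rotation vector about the tool's x, y, z in rad; "hand": the gripper command: -1 is shut, 1 is fully open, values between are in proportion. A call has 1 to 20 rows; each row shifts and turns the commanded pose from where the row before left it, along the tool's axes as they then stand; what a row does not reach is not made up. A row lasts 1/10 s, in which the tool goes at most 50 mm and 8.59 degrees, less where a joint would pass 70% of its speed; a pose out of reach is approached as far as the arm can. A call with a gripper value outside its range is refused whole. The fingers move at their own pace and stop on an object; "force" is the grip in N (left out, the last holds). Time passes only in rows, so rows that do not move let the fingers close. It gives the time, the measured TCP pose, the force, the opening and the grip force at its end, in the units of the state.
- arm.get_obs(): the state, without advancing time (a new reading comes with each control period).
- arm.grab_frame(name): name is "scene" or "top" or "wrist"; returns a dict with "img" (400x640x3 uint8, blue, green, red), "fx", "fy", "cx", "cy" (pixels), "dist" ([k1, k2, p1, p2, k3] as OpenCV has them; the pictures are not rectified), "extrinsics" (4x4, takes a point from camera to world coordinates). Camera axes: x right, y down, z forward; pixel columns grow to the right and rows downward; lengths in m; the calibration is good to about 2 mm. A picture is of the moment at which its call begins. There is no depth.
- arm.job_done(): hands the job in; it is judged then, once.
The state is a dict: "t": time; "joints": joint angles; "dq": joint speeds; "joint_efforts": joint torques, N m; "tool_pos": TCP position; "tool_rot": TCP orientation; "force": force on the tool from outside, world axes, zero at the start; "wrist_torque": the same for the moment, N m; "finger_gap": opening from 0.0 (shut) to 1.0 (fully open); "grasp_force": force on a finger pad.
Only numpy, scipy, OpenCV 4.12 (cv2) and the standard library are available. Lean on these libraries where they do the work, as an engineer would, in place of code of your own. Each camera call takes 0.05 s, during which the arm holds its last target. There are 200 camera calls.

### The job

Find by trying which of the two look-alike heating blocks goes into the well of the dry-block base, and leave that one sitting fully home in the well, lowered all the way by the gripper and not dropped. In the stand the blocks can only be taken by their two ends, but the base lets fingers down only through the cut-outs in its sides, so set the block down on the bench and take it again across its sides. Leave the other block standing upright on the bench or in the stand, and do not disturb the beaker, the timer or the bottle.

Things in the scene. Friction and masses are not known exactly. Their poses are not given: they have to be found in the camera images.
- stand: Fixed grey stand, 56 (x) x 123 (y) x 62 (z) mm, origin under its centre. On a 6 mm floor, three upright 5 mm partitions along x make two slots, centres y = -29.5 and +29.5 mm, each 54 mm wide. Partitions rise 1 mm above the blocks and leave no room for fingers beside them; being 56 mm long, they leave the blocks' ends (-x, +x) sticking out 2 mm, free for fingers down to the bench.
- base: Fixed white dry-block base, 85 (x) x 67 (y) x 95 mm, with a lower control nose (49 mm long, 61 mm high) at its -x end. Origin on the bench under the well's centre. Both side walls (-y, +y) are cut out for fingers right through: 40 mm wide in x, centred, open at the top, down to z = 45 mm; the end walls (-x, +x) are unbroken.
- well_floor (a point): Centre of the well's floor, 20 mm above the bench; axes as the base. The well is a rectangular pocket 65 mm (x) by 47 mm (y) between 10 mm walls. A block that is home stands on this floor, its top 20 mm below the rim.
- well_mouth (a point): Centre of the well's mouth at rim height, 75 mm above the floor, axes as the base.
- block_a: One of two look-alike aluminium blocks, upright in the stand's slots, which they swap from start to start. 55 mm high, 60 mm long (own x, along the slot), 42 to 50 mm wide (y), 0.2 to 0.4 kg. One goes into the well with 2.5 mm to spare all round; the other is 3 mm too wide for it and stops at the rim. Which is which is not told: try. Six 13 mm holes in the top. Origin: centre of the underside.
- block_b: One of two look-alike aluminium blocks, upright in the stand's slots, which they swap from start to start. 55 mm high, 60 mm long (own x, along the slot), 42 to 50 mm wide (y), 0.2 to 0.4 kg. One goes into the well with 2.5 mm to spare all round; the other is 3 mm too wide for it and stops at the rim. Which is which is not told: try. Six 13 mm holes in the top. Origin: centre of the underside.
- beaker: Bystander: loose 52 mm glass beaker, 70 mm high, origin at the centre of its underside.
- timer: Bystander: loose white kitchen-style timer, 62 x 62 x 19 mm, origin at the centre of its underside.
- bottle: Bystander: loose 56 mm glass bottle with a screw cap, 104 mm high, origin at the centre of its underside.
There are look-alikes about, which are no part of the job. What is shaped like the block_a but red is not meant.

How it is judged:
By the outcome, as a careful person would: the job done as asked, in the order asked, and still so for the second after the job is handed in, with the robot touching nothing.
It also fails if it takes over 72 s, if anything falls off the work surface, if the arm or the gripper's body presses on something with over 40 N, if the wrist force passes 120 N, or if a joint passes its speed limit or range.

## Working session

There is one attempt and no reset: what is moved stays moved. The work goes in short steps, Python scripts to look and compute and a tool call to move; the robot and the scene stay as the last step left them, time stands still between calls to the robot, and variables do not carry over. Pictures are saved under pics/ and viewed, at most 10 in all, crops included, and the job is handed in when it is done.

Besides the shell and the picture viewer there is one more tool, called after "Emit:" by a JSON object that holds its "op" and its "data", one argument or row to a line. move_arm: Moves the arm, as the interface text tells. Its arguments: {"type":"object","properties":{"increments":{"type":"array"},"force":{"type":"number"}},"required":["increments"]}

```bash
mkdir -p pics; cat > h.py <<'E'
import numpy as np, cv2
from station import arm
from scipy.spatial.transform import Rotation as R
def snap(n,fn=None):
    f=arm.grab_frame(n)
    if fn: cv2.imwrite('pics/'+fn,f['img'])
    np.savez('last_'+n,**{k:np.array(v) for k,v in f.items()})
    return f
def load(n): return dict(np.load('last_'+n+'.npz'))
def ray(f,px,z):
    K=np.array([[f['fx'],0,f['cx']],[0,f['fy'],f['cy']],[0,0,1]],float)
    u=cv2.undistortPoints(np.array(px,float).reshape(-1,1,2),K,np.array(f['dist'],float)).reshape(-1,2)
    E=np.array(f['extrinsics']); d=np.c_[u,np.ones(len(u))]@E[:3,:3].T; o=E[:3,3]
    return o+d*((z-o[2])/d[:,2])[:,None]
def proj(f,P):
    K=np.array([[f['fx'],0,f['cx']],[0,f['fy'],f['cy']],[0,0,1]],float)
    E=np.linalg.inv(np.array(f['extrinsics']))
    return cv2.projectPoints(np.array(P,float).reshape(-1,1,3),cv2.Rodrigues(E[:3,:3])[0],E[:3,3],K,np.array(f['dist'],float))[0].reshape(-1,2)
E
python3 - <<'E'
from h import *
for n in('top','scene'):
    f=snap(n,n+'0.png'); print(n,np.round(f['extrinsics'],3).tolist(),f['fx'])
o=arm.get_obs(); print(o['t'],o['tool_pos'],R.from_rotvec(o['tool_rot']).as_matrix().round(3).tolist(),arm.finger_overhang)
E
```

```text
top [[0.037, -0.978, 0.207, 0.421], [-0.999, -0.036, 0.009, 0.067], [-0.002, -0.207, -0.978, 0.989], [0.0, 0.0, 0.0, 1.0]] 383.3005787065922
scene [[0.696, -0.475, 0.538, 0.135], [-0.718, -0.454, 0.528, -0.392], [-0.007, -0.754, -0.657, 0.651], [0.0, 0.0, 0.0, 1.0]] 391.80693979622845
0.1 [0.13749735 0.53231953 0.23876082] [[-0.968, 0.25, -0.0], [0.25, 0.968, -0.001], [0.0, -0.001, -1.0]] 0.008
```

View pics/top0.png

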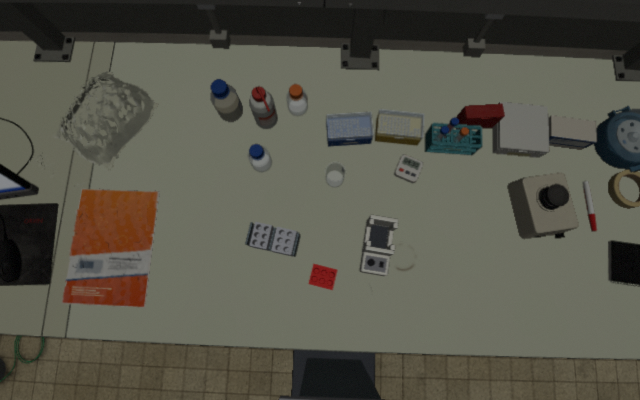

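View pics/scene0.png

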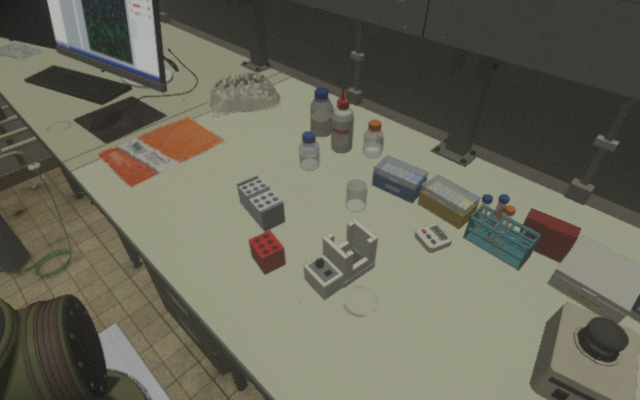

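Candidates for the blocks are the two grey blocks in the stand at top-view (261,236) and (285,240). The red block at (323,276) is a decoy. The base is at (380,245), the beaker at (335,175), the timer at (409,168) and the bottle near (260,157). I choose the two grey blocks and check them in one crop.

```bash
python3 - <<'E'
from h import *
f=load('top'); a=cv2.resize(f['img'][210:290,235:435],None,fx=4,fy=4,interpolation=cv2.INTER_CUBIC)
cv2.imwrite('pics/crop1.png',a)
for n,p,z in[('stand',(273,239),.062),('base',(380,240),.08),('red',(323,276),.055),('beaker',(335,175),.05),('bottle',(260,157),.1),('timer',(409,168),.02)]:print(n,ray(f,[p],z)[0].round(3))
print(proj(f,[[.138,.533,.239],[0,0,0]]))
E
```

```text
stand [0.523 0.187 0.062]
base [ 0.528 -0.07   0.08 ]
red [0.439 0.063 0.055]
beaker [0.693 0.041 0.05 ]
bottle [0.717 0.226 0.1  ]
timer [ 0.728 -0.154  0.02 ]
[[ 59.98284266 430.40052791]
 [343.01070027 467.90580414]]
```

View pics/crop1.png

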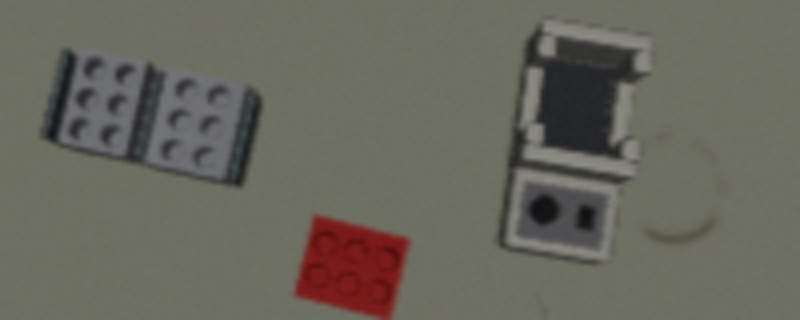

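The crop shows two grey blocks in the stand. The left one, at crop (105,100), looks narrower than the right one at (200,125). The base's well is at crop (583,100), with the nose towards the robot. Next I move above the stand for a close look.

Emit:
{"op": "move_arm", "data": {
  "increments": [
    {"tx": -31,"ty": -17.5,"tz": -4},
    {"tx": -31,"ty": -17.5,"tz": -4},
    {"tx": -31,"ty": -17.5,"tz": -4},
    {"tx": -31,"ty": -17.5,"tz": -4},
    {"tx": -31,"ty": -17.5,"tz": -4},
    {"tx": -31,"ty": -17.5,"tz": -4},
    {"tx": -31,"ty": -17.5,"tz": -4},
    {"tx": -31,"ty": -17.5,"tz": -4},
    {"tx": -31,"ty": -17.5,"tz": -4},
    {"tx": -31,"ty": -17.5,"tz": -4},
    {"tx": -31,"ty": -17.5,"tz": -4},
    {"tx": -31,"ty": -17.5,"tz": -4},
    {"tx": -31,"ty": -17.5,"tz": -4},
    {"tx": -31,"ty": -17.5,"tz": -4}
  ]
}}

```text
$.increments[0]: bad value
```

Emit:
{"op": "move_arm", "data": {
  "increments": [
    {"wz": 0.1364},
    {"wz": 0.1364},
    {"wz": 0.1364},
    {"wz": 0.1364},
    {"wz": 0.1364},
    {"wz": 0.1364},
    {"wz": 0.1364},
    {"wz": 0.1364},
    {"wz": 0.1364},
    {"wz": 0.1364},
    {"wz": 0.1364},
    {}
  ]
}}

```text
$.increments[0]: bad value
```

```bash
python3 - <<'E'
from h import *
f=snap('wrist','w1.png'); print(np.round(f['extrinsics'],3).tolist(),f['fx'])
o=arm.get_obs(); print(o['t'],o['tool_pos'],o['joints'],R.from_rotvec(o['tool_rot']).as_matrix().round(3).tolist())
E
```

```text
[[0.249, 0.931, 0.268, 0.069], [0.969, -0.239, -0.07, 0.55], [-0.002, 0.277, -0.961, 0.373], [0.0, 0.0, 0.0, 1.0]] 287.9631916520877
0.15 [0.13750871 0.53234657 0.23883933] [ 1.25140309e+00  3.00355655e-01  1.52145182e+00 -1.11891427e-05
  1.32071793e+00 -6.65916017e-02] [[-0.968, 0.25, -0.0], [0.25, 0.968, -0.001], [0.0, -0.001, -1.0]]
```

View pics/w1.png

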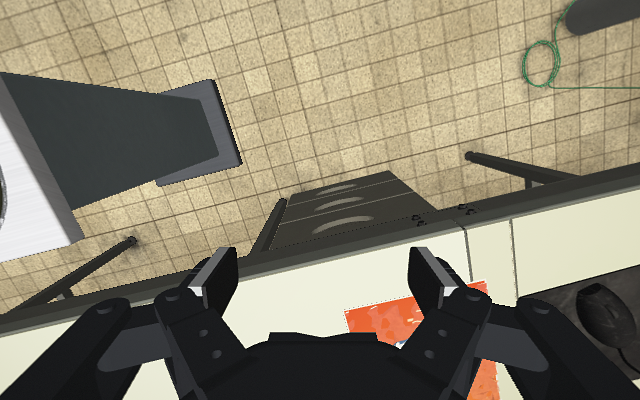

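The picture was taken before the arm moved, because the rows were refused. The rows probably need every field.

Emit:
{"op": "move_arm", "data": {
  "increments": [
    {"tx": -31,"ty": -17.5,"tz": -4,"wx": 0,"wy": 0,"wz": 0,"hand": 1},
    {"tx": -31,"ty": -17.5,"tz": -4,"wx": 0,"wy": 0,"wz": 0,"hand": 1},
    {"tx": -31,"ty": -17.5,"tz": -4,"wx": 0,"wy": 0,"wz": 0,"hand": 1},
    {"tx": -31,"ty": -17.5,"tz": -4,"wx": 0,"wy": 0,"wz": 0,"hand": 1},
    {"tx": -31,"ty": -17.5,"tz": -4,"wx": 0,"wy": 0,"wz": 0,"hand": 1},
    {"tx": -31,"ty": -17.5,"tz": -4,"wx": 0,"wy": 0,"wz": 0,"hand": 1},
    {"tx": -31,"ty": -17.5,"tz": -4,"wx": 0,"wy": 0,"wz": 0,"hand": 1},
    {"tx": -31,"ty": -17.5,"tz": -4,"wx": 0,"wy": 0,"wz": 0,"hand": 1},
    {"tx": -31,"ty": -17.5,"tz": -4,"wx": 0,"wy": 0,"wz": 0,"hand": 1},
    {"tx": -31,"ty": -17.5,"tz": -4,"wx": 0,"wy": 0,"wz": 0,"hand": 1},
    {"tx": -31,"ty": -17.5,"tz": -4,"wx": 0,"wy": 0,"wz": 0,"hand": 1},
    {"tx": -31,"ty": -17.5,"tz": -4,"wx": 0,"wy": 0,"wz": 0,"hand": 1},
    {"tx": -31,"ty": -17.5,"tz": -4,"wx": 0,"wy": 0,"wz": 0,"hand": 1},
    {"tx": -31,"ty": -17.5,"tz": -4,"wx": 0,"wy": 0,"wz": 0,"hand": 1}
  ]
}}

```text
t: 1.55
tool_pos: [0.4973, 0.1855, 0.2953]
tool_rot: [-0.396, -3.116, 0.0]
force: [0.7, 0.5, -0.1]
finger_gap: 1.001
grasp_force: 0.0
```

Emit:
{"op": "move_arm", "data": {
  "increments": [
    {"tx": 0,"ty": 0,"tz": 0,"wx": 0,"wy": 0,"wz": 0.1364,"hand": 1},
    {"tx": 0,"ty": 0,"tz": 0,"wx": 0,"wy": 0,"wz": 0.1364,"hand": 1},
    {"tx": 0,"ty": 0,"tz": 0,"wx": 0,"wy": 0,"wz": 0.1364,"hand": 1},
    {"tx": 0,"ty": 0,"tz": 0,"wx": 0,"wy": 0,"wz": 0.1364,"hand": 1},
    {"tx": 0,"ty": 0,"tz": 0,"wx": 0,"wy": 0,"wz": 0.1364,"hand": 1},
    {"tx": 0,"ty": 0,"tz": 0,"wx": 0,"wy": 0,"wz": 0.1364,"hand": 1},
    {"tx": 0,"ty": 0,"tz": 0,"wx": 0,"wy": 0,"wz": 0.1364,"hand": 1},
    {"tx": 0,"ty": 0,"tz": 0,"wx": 0,"wy": 0,"wz": 0.1364,"hand": 1},
    {"tx": 0,"ty": 0,"tz": 0,"wx": 0,"wy": 0,"wz": 0.1364,"hand": 1},
    {"tx": 0,"ty": 0,"tz": 0,"wx": 0,"wy": 0,"wz": 0.1364,"hand": 1},
    {"tx": 0,"ty": 0,"tz": 0,"wx": 0,"wy": 0,"wz": 0.1364,"hand": 1},
    {"tx": 0,"ty": 0,"tz": 0,"wx": 0,"wy": 0,"wz": 0,"hand": 1}
  ]
}}

```text
t: 2.75
tool_pos: [0.4964, 0.1867, 0.2951]
tool_rot: [-2.417, -2.007, 0.001]
force: [0.0, -0.2, 0.4]
finger_gap: 1.004
grasp_force: 0.0
```

```bash
python3 - <<'E'
from h import *
f=snap('wrist','w2.png'); print(np.round(f['extrinsics'],3).tolist(),f['fx'])
o=arm.get_obs(); print(o['t'],o['tool_pos'],o['joints'],R.from_rotvec(o['tool_rot']).as_matrix().round(3).tolist())
E
```

```text
[[0.983, -0.175, -0.051, 0.509], [-0.182, -0.945, -0.273, 0.256], [-0.001, 0.278, -0.961, 0.429], [0.0, 0.0, 0.0, 1.0]] 287.9631916520877
2.8 [0.49642278 0.18671023 0.29508885] [ 2.90684728e-01  2.18404779e-01  1.49350879e+00 -6.60771279e-06
  1.43011017e+00  4.70271276e-01] [[0.179, 0.984, -0.0], [0.984, -0.179, -0.0], [-0.0, -0.0, -1.0]]
```

View pics/w2.png

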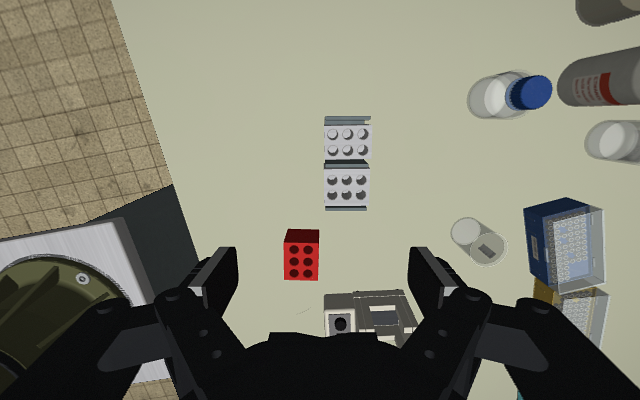

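The wrist view shows the two blocks in the stand at about (347,141) and (347,188). The red decoy is at (301,260), the base at (370,318), the beaker at (478,240) and the bottle at (505,95). The stand is nearly square to the tool. Now I segment the block tops, in both the wrist and top views, and the base rim.

```bash
python3 - <<'E'
from h import *
f=load('wrist'); im=f['img']
print('TCP px',proj(f,[[.4964,.1867,.295]]))
hsv=cv2.cvtColor(im,cv2.COLOR_BGR2HSV)
for x in(330,347,365): print(x,[(y,tuple(int(v) for v in hsv[y,x])) for y in range(112,216,3)])
E
python3 - <<'E'
from h import *
f=load('wrist'); im=f['img']; hsv=cv2.cvtColor(im,cv2.COLOR_BGR2HSV)
m=((hsv[...,1]<22)&(hsv[...,2]>140)).astype(np.uint8)*255
r=np.zeros_like(m); r[100:225,310:390]=m[100:225,310:390]
r=cv2.morphologyEx(r,cv2.MORPH_OPEN,np.ones((3,3)))
for c in cv2.findContours(r,cv2.RETR_EXTERNAL,cv2.CHAIN_APPROX_NONE)[0]:
    if cv2.contourArea(c)<200: continue
    P=ray(f,c.reshape(-1,2),.061)[:,:2]*1000
    rr=cv2.minAreaRect(P.astype(np.float32)); print(cv2.boundingRect(c),cv2.contourArea(c),[np.round(v,1) for v in rr], cv2.boxPoints(rr).round(1).tolist())
E
```

```text
TCP px [[322.33339136 258.04901357]]
330 [(112, (31, 33, 185)), (115, (31, 33, 186)), (118, (95, 28, 120)), (121, (95, 28, 120)), (124, (94, 20, 102)), (127, (110, 4, 190)), (130, (0, 1, 172)), (133, (110, 4, 192)), (136, (120, 4, 190)), (139, (30, 4, 115)), (142, (120, 3, 188)), (145, (0, 3, 168)), (148, (120, 3, 192)), (151, (128, 5, 197)), (154, (15, 7, 72)), (157, (120, 4, 193)), (160, (90, 30, 34)), (163, (96, 34, 38)), (166, (94, 31, 123)), (169, (135, 3, 167)), (172, (110, 4, 195)), (175, (120, 1, 174)), (178, (110, 4, 194)), (181, (60, 4, 69)), (184, (0, 3, 94)), (187, (120, 4, 190)), (190, (120, 3, 181)), (193, (15, 5, 95)), (196, (30, 4, 70)), (199, (10, 6, 136)), (202, (110, 4, 185)), (205, (110, 4, 192)), (208, (95, 24, 115)), (211, (30, 33, 191)), (214, (30, 32, 186))]
347 [(112, (33, 33, 185)), (115, (31, 33, 186)), (118, (93, 25, 123)), (121, (97, 27, 124)), (124, (90, 11, 92)), (127, (120, 4, 191)), (130, (120, 3, 187)), (133, (110, 4, 190)), (136, (120, 4, 191)), (139, (30, 3, 92)), (142, (120, 3, 189)), (145, (150, 2, 170)), (148, (110, 4, 192)), (151, (120, 4, 198)
[... 986 characters left out ...]
, (187, (110, 4, 189)), (190, (130, 4, 193)), (193, (20, 6, 124)), (196, (20, 6, 126)), (199, (113, 5, 192)), (202, (110, 4, 183)), (205, (108, 9, 148)), (208, (98, 26, 118)), (211, (30, 32, 191)), (214, (30, 30, 185))]
(324, 169, 46, 37) 1608.5 [array([524. , 161.6]), array([48.7, 59.6]), np.float64(79.5)] [[490.20001220703125, 143.10000610351562], [548.7999877929688, 132.3000030517578], [557.7000122070312, 180.10000610351562], [499.1000061035156, 191.0]]
(324, 125, 48, 35) 1530.0 [array([534.3, 219.1]), array([41.4, 60.1]), np.float64(81.1)] [[501.3999938964844, 203.3000030517578], [560.7000122070312, 194.0], [567.2000122070312, 234.89999389648438], [507.79998779296875, 244.1999969482422]]
```

The +y block measures about 42 mm wide and sits at (534,219). The other is about 50 mm. I take the narrow one first; the fit will confirm it.

Emit:
{"op": "move_arm", "data": {
  "increments": [
    {"tx": 19.5,"ty": 15.7,"tz": 10,"wx": 0,"wy": 0,"wz": 0,"hand": 1},
    {"tx": 19.2,"ty": 15.8,"tz": 20,"wx": 0,"wy": 0,"wz": 0,"hand": 1},
    {"tx": 0,"ty": 0,"tz": 35,"wx": 0,"wy": 0,"wz": 0,"hand": 1},
    {"tx": 0,"ty": 0,"tz": 35,"wx": 0,"wy": 0,"wz": 0,"hand": 1},
    {"tx": 0,"ty": 0,"tz": 35,"wx": 0,"wy": 0,"wz": 0,"hand": 1},
    {"tx": 0,"ty": 0,"tz": 35,"wx": 0,"wy": 0,"wz": 0,"hand": 1},
    {"tx": 0,"ty": 0,"tz": 15,"wx": 0,"wy": 0,"wz": 0,"hand": 1},
    {"tx": 0,"ty": 0,"tz": 0,"wx": 0,"wy": 0,"wz": 0,"hand": 1}
  ]
}}

```text
t: 3.6
tool_pos: [0.5338, 0.2188, 0.1087]
tool_rot: [-2.411, -2.012, 0.005]
force: [0.4, 0.1, 0.9]
finger_gap: 0.996
grasp_force: 0.0
```

```bash
python3 - <<'E'
from h import *
f=snap('wrist','w3.png'); im=f['img']
o=arm.get_obs(); print(o['tool_pos'],proj(f,[o['tool_pos'],[.5343,.2191,.061]]))
hsv=cv2.cvtColor(im,cv2.COLOR_BGR2HSV)
m=((hsv[...,1]<22)&(hsv[...,2]>140)).astype(np.uint8)*255
m=cv2.morphologyEx(m,cv2.MORPH_OPEN,np.ones((3,3)))
for c in cv2.findContours(m,cv2.RETR_EXTERNAL,cv2.CHAIN_APPROX_NONE)[0]:
    if cv2.contourArea(c)<800: continue
    rr=cv2.minAreaRect((ray(f,c.reshape(-1,2),.061)[:,:2]*1000).astype(np.float32)); print(cv2.boundingRect(c),[np.round(v,1) for v in rr])
E
```

```text
[0.5346342  0.21913612 0.11062956] [[323.85718719 259.08989213]
 [323.27647951 224.02548356]]
(281, 269, 85, 59) [array([523.7, 161.6]), array([49. , 60.1]), np.float64(79.9)]
(278, 194, 92, 59) [array([534.7, 219.3]), array([41.5, 60.1]), np.float64(80.6)]
```

View pics/w3.png

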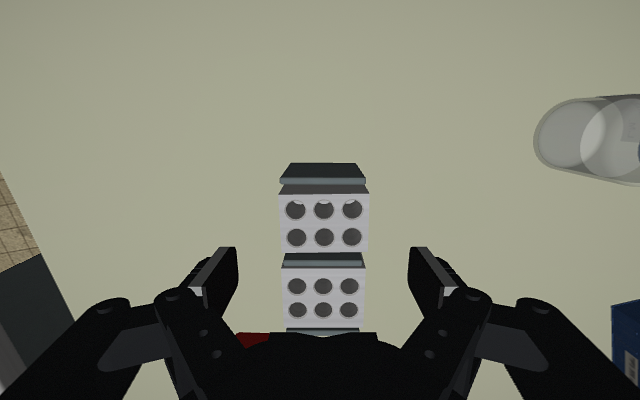

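The target block at (323,222) is centred between the fingers, so I descend and grip.

Emit:
{"op": "move_arm", "data": {
  "increments": [
    {"tx": 0,"ty": 0,"tz": 25,"wx": 0,"wy": 0,"wz": 0,"hand": 1},
    {"tx": 0,"ty": 0,"tz": 25,"wx": 0,"wy": 0,"wz": 0,"hand": 1},
    {"tx": 0,"ty": 0,"tz": 20,"wx": 0,"wy": 0,"wz": 0,"hand": 1},
    {"tx": 0,"ty": 0,"tz": 15,"wx": 0,"wy": 0,"wz": 0,"hand": 1},
    {"tx": 0,"ty": 0,"tz": 0,"wx": 0,"wy": 0,"wz": 0,"hand": 1},
    {"tx": 0,"ty": 0,"tz": 0,"wx": 0,"wy": 0,"wz": 0,"hand": -1},
    {"tx": 0,"ty": 0,"tz": 0,"wx": 0,"wy": 0,"wz": 0,"hand": -1},
    {"tx": 0,"ty": 0,"tz": 0,"wx": 0,"wy": 0,"wz": 0,"hand": -1},
    {"tx": 0,"ty": 0,"tz": 0,"wx": 0,"wy": 0,"wz": 0,"hand": -1},
    {"tx": 0,"ty": 0,"tz": 0,"wx": 0,"wy": 0,"wz": 0,"hand": -1},
    {"tx": 0,"ty": 0,"tz": 0,"wx": 0,"wy": 0,"wz": 0,"hand": -1}
  ],
  "force": 60
}}

```text
t: 4.75
tool_pos: [0.5354, 0.2194, 0.027]
tool_rot: [2.414, 2.009, 0.004]
force: [0.3, -0.9, 6.3]
finger_gap: 0.699
grasp_force: 65.5
```

Gripped at 59.4 mm. Now lift, carry to the open bench between the stand and the base, and set it down.

Emit:
{"op": "move_arm", "data": {
  "increments": [
    {"tx": 0,"ty": 0,"tz": -10,"wx": 0,"wy": 0,"wz": 0,"hand": -1},
    {"tx": 0,"ty": 0,"tz": -20,"wx": 0,"wy": 0,"wz": 0,"hand": -1},
    {"tx": 0,"ty": 0,"tz": -30,"wx": 0,"wy": 0,"wz": 0,"hand": -1},
    {"tx": 0,"ty": 0,"tz": -30,"wx": 0,"wy": 0,"wz": 0,"hand": -1},
    {"tx": 0,"ty": 0,"tz": -10,"wx": 0,"wy": 0,"wz": 0,"hand": -1},
    {"tx": -15,"ty": 6,"tz": 0,"wx": 0,"wy": 0,"wz": 0,"hand": -1},
    {"tx": -30,"ty": 12,"tz": 0,"wx": 0,"wy": 0,"wz": 0,"hand": -1},
    {"tx": -30,"ty": 12,"tz": 0,"wx": 0,"wy": 0,"wz": 0,"hand": -1},
    {"tx": -30,"ty": 12,"tz": 0,"wx": 0,"wy": 0,"wz": 0,"hand": -1},
    {"tx": -30,"ty": 12,"tz": 0,"wx": 0,"wy": 0,"wz": 0,"hand": -1},
    {"tx": -30,"ty": 12,"tz": 0,"wx": 0,"wy": 0,"wz": 0,"hand": -1},
    {"tx": 0,"ty": 0,"tz": 0,"wx": 0,"wy": 0,"wz": 0,"hand": -1},
    {"tx": 0,"ty": 0,"tz": 0,"wx": 0,"wy": 0,"wz": 0,"hand": -1}
  ]
}}

```text
t: 6.05
tool_pos: [0.5689, 0.0437, 0.124]
tool_rot: [-2.415, -2.007, 0.003]
force: [0.2, 0.5, -1.5]
finger_gap: 0.695
grasp_force: 65.2
```

```bash
python3 - <<'E'
from h import *
o=arm.get_obs(); print(o['t'],o['tool_pos'],o['force'],o['finger_gap'])
f=load('top'); im=f['img'];hsv=cv2.cvtColor(im,cv2.COLOR_BGR2HSV)
m=((hsv[...,1]<22)&(hsv[...,2]>120)).astype(np.uint8)*255
c=np.zeros_like(m);c[205:285,350:410]=m[205:285,350:410]
for c in cv2.findContours(c,cv2.RETR_EXTERNAL,cv2.CHAIN_APPROX_NONE)[0]:
    if cv2.contourArea(c)<60: continue
    print(cv2.boundingRect(c),cv2.contourArea(c))
    for z in(.061,.095):
        rr=cv2.minAreaRect((ray(f,c.reshape(-1,2),z)[:,:2]*1000).astype(np.float32)); print(z,[np.round(v,1) for v in rr])
cv2.imwrite('pics/m.png',cv2.resize(m[205:285,350:410],None,fx=6,fy=6,interpolation=0))
E
```

```text
6.05 [0.56890981 0.04373636 0.12403416] [ 0.15405028  0.4847225  -1.50166626] 0.6945066054606748
(366, 227, 29, 27) 92.0
0.061 [array([529.7, -72.9]), array([72.2, 53.4]), np.float64(82.0)]
0.095 [array([525.8, -67.7]), array([69.6, 51.5]), np.float64(82.0)]
(370, 215, 28, 13) 72.5
0.061 [array([577.4, -81.9]), array([67.3, 20.9]), np.float64(82.5)]
0.095 [array([571.7, -76.4]), array([64.8, 20.2]), np.float64(82.5)]
```

Emit:
{"op": "move_arm", "data": {
  "increments": [
    {"tx": 0,"ty": 0,"tz": 25,"wx": 0,"wy": 0,"wz": 0,"hand": -1},
    {"tx": 0,"ty": 0,"tz": 30,"wx": 0,"wy": 0,"wz": 0,"hand": -1},
    {"tx": 0,"ty": 0,"tz": 25,"wx": 0,"wy": 0,"wz": 0,"hand": -1},
    {"tx": 0,"ty": 0,"tz": 12,"wx": 0,"wy": 0,"wz": 0,"hand": -1},
    {"tx": 0,"ty": 0,"tz": 5,"wx": 0,"wy": 0,"wz": 0,"hand": -1},
    {"tx": 0,"ty": 0,"tz": 2,"wx": 0,"wy": 0,"wz": 0,"hand": -1},
    {"tx": 0,"ty": 0,"tz": 1,"wx": 0,"wy": 0,"wz": 0,"hand": -1},
    {"tx": 0,"ty": 0,"tz": 0,"wx": 0,"wy": 0,"wz": 0,"hand": -1},
    {"tx": 0,"ty": 0,"tz": 0,"wx": 0,"wy": 0,"wz": 0,"hand": -1}
  ]
}}

```text
t: 6.95
tool_pos: [0.5698, 0.0449, 0.026]
tool_rot: [2.414, 2.009, 0.001]
force: [0.2, -0.2, -2.1]
finger_gap: 0.697
grasp_force: 65.2
```

Emit:
{"op": "move_arm", "data": {
  "increments": [
    {"tx": 0,"ty": 0,"tz": 1,"wx": 0,"wy": 0,"wz": 0,"hand": -1},
    {"tx": 0,"ty": 0,"tz": 1,"wx": 0,"wy": 0,"wz": 0,"hand": -1},
    {"tx": 0,"ty": 0,"tz": 1,"wx": 0,"wy": 0,"wz": 0,"hand": -1},
    {"tx": 0,"ty": 0,"tz": 0,"wx": 0,"wy": 0,"wz": 0,"hand": -1},
    {"tx": 0,"ty": 0,"tz": 0,"wx": 0,"wy": 0,"wz": 0,"hand": -1}
  ]
}}

```text
t: 7.45
tool_pos: [0.5695, 0.0449, 0.0222]
tool_rot: [-2.414, -2.01, 0.0]
force: [0.6, 0.4, -2.3]
finger_gap: 0.695
grasp_force: 65.2
```

Emit:
{"op": "move_arm", "data": {
  "increments": [
    {"tx": 0,"ty": 0,"tz": 1,"wx": 0,"wy": 0,"wz": 0,"hand": -1},
    {"tx": 0,"ty": 0,"tz": 0,"wx": 0,"wy": 0,"wz": 0,"hand": -1},
    {"tx": 0,"ty": 0,"tz": 1,"wx": 0,"wy": 0,"wz": 0,"hand": -1},
    {"tx": 0,"ty": 0,"tz": 0,"wx": 0,"wy": 0,"wz": 0,"hand": -1},
    {"tx": 0,"ty": 0,"tz": 0,"wx": 0,"wy": 0,"wz": 0,"hand": -1}
  ]
}}

```text
t: 7.95
tool_pos: [0.5695, 0.0449, 0.0211]
tool_rot: [2.414, 2.01, 0.0]
force: [-6.2, -0.8, 9.2]
finger_gap: 0.698
grasp_force: 66.3
```

Contact with the bench. Now release, rise, and turn 90°.

Emit:
{"op": "move_arm", "data": {
  "increments": [
    {"tx": 0,"ty": 0,"tz": 0,"wx": 0,"wy": 0,"wz": 0,"hand": 1},
    {"tx": 0,"ty": 0,"tz": 0,"wx": 0,"wy": 0,"wz": 0,"hand": 1},
    {"tx": 0,"ty": 0,"tz": 0,"wx": 0,"wy": 0,"wz": 0,"hand": 1},
    {"tx": 0,"ty": 0,"tz": 0,"wx": 0,"wy": 0,"wz": 0,"hand": 1},
    {"tx": 0,"ty": 0,"tz": -10,"wx": 0,"wy": 0,"wz": 0,"hand": 1},
    {"tx": 0,"ty": 0,"tz": -30,"wx": 0,"wy": 0,"wz": 0,"hand": 1},
    {"tx": 0,"ty": 0,"tz": -40,"wx": 0,"wy": 0,"wz": 0,"hand": 1},
    {"tx": 0,"ty": 0,"tz": -40,"wx": 0,"wy": 0,"wz": 0,"hand": 1},
    {"tx": 0,"ty": 0,"tz": -40,"wx": 0,"wy": 0,"wz": 0,"hand": 1},
    {"tx": 0,"ty": 0,"tz": -20,"wx": 0,"wy": 0,"wz": 0,"hand": 1}
  ]
}}

```text
t: 8.95
tool_pos: [0.5702, 0.0449, 0.2049]
tool_rot: [2.412, 2.008, 0.006]
force: [0.5, -0.6, 0.2]
finger_gap: 0.999
grasp_force: 0.0
```

Emit:
{"op": "move_arm", "data": {
  "increments": [
    {"tx": 0,"ty": 0,"tz": 0,"wx": 0,"wy": 0,"wz": -0.1428,"hand": 1},
    {"tx": 0,"ty": 0,"tz": 0,"wx": 0,"wy": 0,"wz": -0.1428,"hand": 1},
    {"tx": 0,"ty": 0,"tz": 0,"wx": 0,"wy": 0,"wz": -0.1428,"hand": 1},
    {"tx": 0,"ty": 0,"tz": 0,"wx": 0,"wy": 0,"wz": -0.1428,"hand": 1},
    {"tx": 0,"ty": 0,"tz": 0,"wx": 0,"wy": 0,"wz": -0.1428,"hand": 1},
    {"tx": 0,"ty": 0,"tz": 0,"wx": 0,"wy": 0,"wz": -0.1428,"hand": 1},
    {"tx": 0,"ty": 0,"tz": 0,"wx": 0,"wy": 0,"wz": -0.1428,"hand": 1},
    {"tx": 0,"ty": 0,"tz": 0,"wx": 0,"wy": 0,"wz": -0.1428,"hand": 1},
    {"tx": 0,"ty": 0,"tz": 0,"wx": 0,"wy": 0,"wz": -0.1428,"hand": 1},
    {"tx": 0,"ty": 0,"tz": 0,"wx": 0,"wy": 0,"wz": -0.1428,"hand": 1},
    {"tx": 0,"ty": 0,"tz": 0,"wx": 0,"wy": 0,"wz": -0.1428,"hand": 1},
    {"tx": 0,"ty": 0,"tz": 0,"wx": 0,"wy": 0,"wz": 0,"hand": 1}
  ]
}}

```text
t: 10.15
tool_pos: [0.5694, 0.0448, 0.201]
tool_rot: [0.282, 3.128, 0.0]
force: [-0.2, -0.2, -0.5]
finger_gap: 0.999
grasp_force: 0.0
```

```bash
python3 - <<'E'
from h import *
f=snap('wrist','w4.png'); im=f['img']
o=arm.get_obs(); print(o['t'],o['tool_pos'],R.from_rotvec(o['tool_rot']).as_matrix().round(4).tolist(),o['joints'])
hsv=cv2.cvtColor(im,cv2.COLOR_BGR2HSV)
m=((hsv[...,1]<22)&(hsv[...,2]>140)).astype(np.uint8)*255
m=cv2.morphologyEx(m,cv2.MORPH_OPEN,np.ones((3,3)))
for c in cv2.findContours(m,cv2.RETR_EXTERNAL,cv2.CHAIN_APPROX_NONE)[0]:
    if cv2.contourArea(c)<500: continue
    print(cv2.boundingRect(c))
    for z in(.055,.095):
        rr=cv2.minAreaRect((ray(f,c.reshape(-1,2),z)[:,:2]*1000).astype(np.float32)); print(z,[np.round(v,1) for v in rr])
E
```

```text
10.2 [0.56942475 0.04486473 0.20087619] [[-0.9829, 0.1844, 0.0005], [0.1844, 0.9829, 0.0], [-0.0005, 0.0001, -1.0]] [ 1.45028950e-02  3.79373916e-01  1.50649840e+00  8.84256897e-06
  1.25520797e+00 -1.37083373e+00]
(476, 262, 46, 45)
0.055 [array([709.4, 220.8]), array([63.9, 39.3]), np.float64(46.5)]
0.095 [array([679.6, 197.5]), array([54.8, 33.7]), np.float64(46.5)]
(321, 261, 35, 30)
0.055 [array([668.4,  44.1]), array([37.4, 35.7]), np.float64(81.5)]
0.095 [array([644.3,  46. ]), array([32. , 30.6]), np.float64(81.6)]
(301, 160, 43, 58)
0.055 [array([569.3,  44.5]), array([42.2, 59.1]), np.float64(80.2)]
0.095 [array([559.4,  46.4]), array([36.2, 50.7]), np.float64(80.2)]
(410, 86, 61, 69)
0.055 [array([523.9, 163.9]), array([50.8, 61.6]), np.float64(80.0)]
0.095 [array([520.5, 148.7]), array([43.6, 52.8]), np.float64(80.0)]
```

View pics/w4.png

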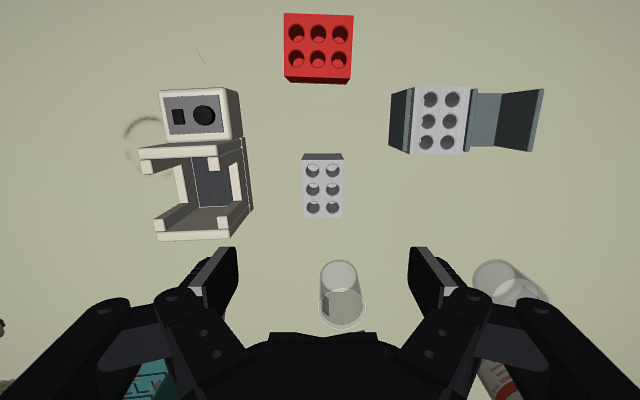

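The wrist view shows the freed block at (322,188) upright, the base at (195,165) and the beaker at (340,292). The bottle is at (505,290). I go over the base to measure it squarely before taking the block.

Emit:
{"op": "move_arm", "data": {
  "increments": [
    {"tx": 4.3,"ty": -31,"tz": -15,"wx": 0,"wy": 0,"wz": 0,"hand": 1},
    {"tx": 4.3,"ty": -31,"tz": -15,"wx": 0,"wy": 0,"wz": 0,"hand": 1},
    {"tx": 4.3,"ty": -31,"tz": -10,"wx": 0,"wy": 0,"wz": 0,"hand": 1},
    {"tx": 4.3,"ty": -31,"tz": 0,"wx": 0,"wy": 0,"wz": 0,"hand": 1},
    {"tx": 0,"ty": 0,"tz": 0,"wx": 0,"wy": 0,"wz": 0,"hand": 1},
    {"tx": 0,"ty": 0,"tz": 0,"wx": 0,"wy": 0,"wz": 0,"hand": 1}
  ]
}}

```text
t: 10.8
tool_pos: [0.53, -0.0743, 0.2407]
tool_rot: [0.293, 3.127, 0.0]
force: [-0.4, 0.2, -0.8]
finger_gap: 0.998
grasp_force: 0.0
```

```bash
python3 - <<'E'
from h import *
f=snap('wrist'); im=f['img']
o=arm.get_obs(); print(o['t'],o['tool_pos'])
p=proj(f,[[.53,-.075,.095]])[0]; print(p)
x0,y0=int(p[0])-75,int(p[1])-85
cv2.imwrite('pics/w5.png',cv2.resize(im[y0:y0+145,x0:x0+160],None,fx=4,fy=4,interpolation=cv2.INTER_CUBIC)); print(x0,y0)
E
```

```text
10.85 [ 0.53012129 -0.07368135  0.24047893]
[321.92846792 189.62094529]
246 104
```

View pics/w5.png

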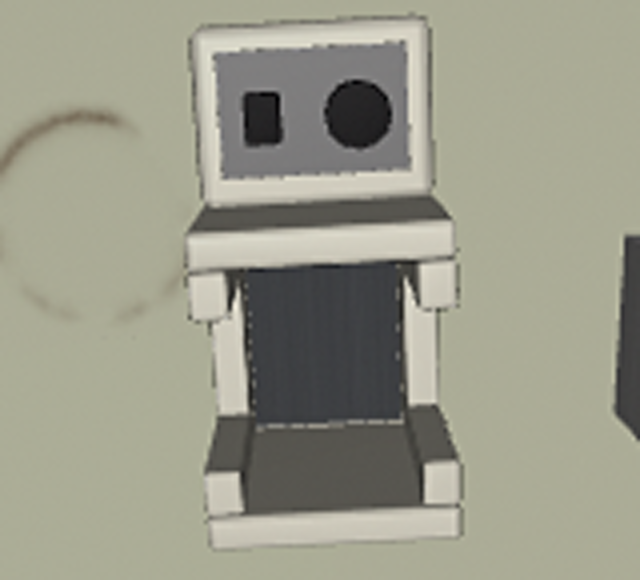

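The crop shows the base's rim. The outer corners are near crop (188,236), (453,222), (462,535) and (212,549), and the side tabs' inner edges are at x≈228/242 and 418/424.

```bash
python3 - <<'E'
from h import *
f=load('wrist')
def w(p,z=.095): return ray(f,(np.array(p,float)+.5)/4-.5+np.array([246,104]),z)[:,:2]*1000
c=w([(188,236),(453,222),(462,535),(212,549)]); print(c.round(1).tolist(),c.mean(0))
print(np.linalg.norm(np.roll(c,-1,0)-c,axis=1).round(1))
ix=lambda a,b:np.degrees(np.arctan2(*(c[b]-c[a])[::-1]))
print('x dirs',ix(0,3),ix(1,2),'y dirs',ix(1,0)+90,ix(2,3)+90)
rr=cv2.minAreaRect(c.astype(np.float32)); print(rr)
i=w([(228,275),(418,262),(424,503),(242,515)]); print('inner',i.round(1).tolist(),i.mean(0))
n=w([(194,36),(427,16),(433,193),(207,205)],.061); print('nose',n.round(1).tolist())
fl=w([(242,268),(400,262),(402,422),(256,428)],.02); print('floor',fl.round(1).tolist(),fl.mean(0))
E
```

```text
[[498.1, -98.1], [506.6, -34.0], [588.5, -44.1], [580.3, -109.5]] [543.3403263  -71.42068872]
[64.6 82.5 65.9 83. ]
x dirs -7.910867613658624 -6.988697178415816 y dirs -7.601789154456199 -7.148541386003998
((543.186279296875, -71.62158203125), (65.93270874023438, 82.9867935180664), 82.85143280029297)
inner [[509.3, -90.4], [514.7, -44.0], [577.7, -52.5], [572.3, -99.8]] [543.49240996 -71.6644115 ]
nose [[451.7, -89.9], [458.0, -29.3], [503.4, -34.9], [495.3, -95.7]]
floor [[520.9, -93.5], [528.1, -44.8], [579.9, -52.7], [573.2, -99.6]] [550.54645766 -72.6531367 ]
```

Base centre is (543.4, −71.5), yaw −7.4°. Back to the block to grip it across its sides, high up.

Emit:
{"op": "move_arm", "data": {
  "increments": [
    {"tx": -4,"ty": 31,"tz": 10,"wx": 0,"wy": 0,"wz": 0,"hand": 1},
    {"tx": -4.2,"ty": 31,"tz": 15,"wx": 0,"wy": 0,"wz": 0,"hand": 1},
    {"tx": -4.2,"ty": 31,"tz": 15,"wx": 0,"wy": 0,"wz": 0,"hand": 1},
    {"tx": -4.2,"ty": 30.6,"tz": 10,"wx": 0,"wy": 0,"wz": 0,"hand": 1},
    {"tx": 0,"ty": 0,"tz": 35,"wx": 0,"wy": 0,"wz": 0,"hand": 1},
    {"tx": 0,"ty": 0,"tz": 35,"wx": 0,"wy": 0,"wz": 0,"hand": 1},
    {"tx": 0,"ty": 0,"tz": 20,"wx": 0,"wy": 0,"wz": 0,"hand": 1},
    {"tx": 0,"ty": 0,"tz": 0,"wx": 0,"wy": 0,"wz": 0,"hand": 1},
    {"tx": 0,"ty": 0,"tz": 0,"wx": 0,"wy": 0,"wz": 0,"hand": 1}
  ]
}}

```text
t: 11.75
tool_pos: [0.5691, 0.0453, 0.1009]
tool_rot: [0.286, 3.128, 0.0]
force: [-0.4, -0.5, 0.7]
finger_gap: 1.002
grasp_force: 0.0
```

```bash
python3 - <<'E'
from h import *
f=snap('wrist','w6.png'); im=f['img']
o=arm.get_obs(); Rm=R.from_rotvec(o['tool_rot']).as_matrix(); print(o['t'],o['tool_pos'],Rm.round(4).tolist())
hsv=cv2.cvtColor(im,cv2.COLOR_BGR2HSV)
m=((hsv[...,1]<22)&(hsv[...,2]>140)).astype(np.uint8)*255
m=cv2.morphologyEx(m,cv2.MORPH_OPEN,np.ones((3,3)))
for c in cv2.findContours(m,cv2.RETR_EXTERNAL,cv2.CHAIN_APPROX_NONE)[0]:
    if cv2.contourArea(c)<500: continue
    rr=cv2.minAreaRect((ray(f,c.reshape(-1,2),.055)[:,:2]*1000).astype(np.float32)); print(cv2.boundingRect(c),[np.round(v,1) for v in rr],(np.r_[np.array(rr[0]),0]-np.r_[o['tool_pos'][:2]*1000,0])@Rm)
E
```

```text
11.8 [0.56947592 0.04506999 0.10163651] [[-0.9834, 0.1815, 0.0018], [0.1815, 0.9834, 0.0001], [-0.0017, 0.0004, -1.0]]
(125, 374, 54, 26) [array([ 679.6, -116.4]), array([43.2, 25.6]), np.float64(79.6)] [-137.56680213 -138.76865747    0.18604221]
(321, 313, 47, 24) [array([647.9,  45.8]), array([35. , 19.2]), np.float64(88.2)] [-76.99409867  14.98342467   0.1392546 ]
(289, 183, 65, 84) [array([569.3,  44.5]), array([42.2, 59.4]), np.float64(79.8)] [ 7.83123706e-02 -5.64891094e-01 -3.50046347e-04]
(456, 69, 102, 106) [array([524.1, 165.3]), array([51.6, 61.6]), np.float64(79.9)] [ 6.63975571e+01  1.09957476e+02 -7.34981744e-02]
```

Aligned within 0.6 mm and 0.4°. Descend to TCP z = 34 mm and grip.

Emit:
{"op": "move_arm", "data": {
  "increments": [
    {"tx": 0,"ty": 0,"tz": 25,"wx": 0,"wy": 0,"wz": 0,"hand": 1},
    {"tx": 0,"ty": 0,"tz": 25,"wx": 0,"wy": 0,"wz": 0,"hand": 1},
    {"tx": 0,"ty": 0,"tz": 15,"wx": 0,"wy": 0,"wz": 0,"hand": 1},
    {"tx": 0,"ty": 0,"tz": 1.5,"wx": 0,"wy": 0,"wz": 0,"hand": 1},
    {"tx": 0,"ty": 0,"tz": 0,"wx": 0,"wy": 0,"wz": 0,"hand": 0.4},
    {"tx": 0,"ty": 0,"tz": 0,"wx": 0,"wy": 0,"wz": 0,"hand": -1},
    {"tx": 0,"ty": 0,"tz": 0,"wx": 0,"wy": 0,"wz": 0,"hand": -1},
    {"tx": 0,"ty": 0,"tz": 0,"wx": 0,"wy": 0,"wz": 0,"hand": -1},
    {"tx": 0,"ty": 0,"tz": 0,"wx": 0,"wy": 0,"wz": 0,"hand": -1},
    {"tx": 0,"ty": 0,"tz": 0,"wx": 0,"wy": 0,"wz": 0,"hand": -1},
    {"tx": 0,"ty": 0,"tz": 0,"wx": 0,"wy": 0,"wz": 0,"hand": -1}
  ],
  "force": 50
}}

```text
t: 12.9
tool_pos: [0.5695, 0.0446, 0.0351]
tool_rot: [0.286, 3.126, 0.0]
force: [-1.1, 0.4, 7.6]
finger_gap: 0.481
grasp_force: 51.7
```

Gripped at 41 mm. Lift, move above the well, and turn by about 3°.

Emit:
{"op": "move_arm", "data": {
  "increments": [
    {"tx": 0,"ty": 0,"tz": -10,"wx": 0,"wy": 0,"wz": 0,"hand": -1},
    {"tx": 0,"ty": 0,"tz": -25,"wx": 0,"wy": 0,"wz": 0,"hand": -1},
    {"tx": 0,"ty": 0,"tz": -30,"wx": 0,"wy": 0,"wz": 0,"hand": -1},
    {"tx": 0,"ty": 0,"tz": -30,"wx": 0,"wy": 0,"wz": 0,"hand": -1},
    {"tx": 0,"ty": 0,"tz": -25,"wx": 0,"wy": 0,"wz": 0,"hand": -1},
    {"tx": 0,"ty": -14.9,"tz": 0,"wx": 0,"wy": 0,"wz": 0,"hand": -1},
    {"tx": 1.2,"ty": -26,"tz": 0,"wx": 0,"wy": 0,"wz": 0,"hand": -1},
    {"tx": 1.2,"ty": -26,"tz": 0,"wx": 0,"wy": 0,"wz": 0,"hand": -1},
    {"tx": 1.2,"ty": -26,"tz": 0,"wx": 0,"wy": 0,"wz": 0,"hand": -1},
    {"tx": 1,"ty": -26,"tz": 0,"wx": 0,"wy": 0,"wz": 0,"hand": -1},
    {"tx": 0,"ty": 0,"tz": 0,"wx": 0,"wy": 0,"wz": -0.054,"hand": -1},
    {"tx": 0,"ty": 0,"tz": 0,"wx": 0,"wy": 0,"wz": 0,"hand": -1},
    {"tx": 0,"ty": 0,"tz": 0,"wx": 0,"wy": 0,"wz": 0,"hand": -1},
    {"tx": 0,"ty": 0,"tz": 0,"wx": 0,"wy": 0,"wz": 0,"hand": -1}
  ]
}}

```text
t: 14.3
tool_pos: [0.5426, -0.0712, 0.1535]
tool_rot: [-0.202, -3.135, -0.0]
force: [-0.3, 0.2, -1.2]
finger_gap: 0.483
grasp_force: 51.2
```

```bash
python3 - <<'E'
from h import *
f=snap('wrist'); im=f['img']
o=arm.get_obs(); Rm=R.from_rotvec(o['tool_rot']).as_matrix(); print(o['t'],o['tool_pos'],np.degrees(np.arctan2(Rm[1,1],Rm[0,1])),o['force'],o['finger_gap'])
print((np.r_[.5434,-.0715,0]-np.r_[o['tool_pos'][:2],0])@Rm*1000)
hsv=cv2.cvtColor(im,cv2.COLOR_BGR2HSV)
m=((hsv[...,1]<22)&(hsv[...,2]>140)).astype(np.uint8)*255
m=cv2.morphologyEx(m,cv2.MORPH_OPEN,np.ones((3,3)))
zt=o['tool_pos'][2]+.055-.0348
for c in cv2.findContours(m,cv2.RETR_EXTERNAL,cv2.CHAIN_APPROX_NONE)[0]:
    if cv2.contourArea(c)<500: continue
    rr=cv2.minAreaRect((ray(f,c.reshape(-1,2),zt)[:,:2]*1000).astype(np.float32)); print(cv2.boundingRect(c),[np.round(v,1) for v in rr],((np.r_[np.array(rr[0]),0]-np.r_[o['tool_pos'][:2]*1000,0])@Rm).round(1))
cv2.imwrite('pics/w7.png',im[60:360,160:480])
E
```

```text
14.35 [ 0.54263612 -0.07119732  0.15358549] 82.6338324946183 [ 0.59040422  0.99305106 -2.51825698] 0.48745312563319565
[-7.96379108e-01 -2.02244404e-01 -2.77333444e-04]
(594, 302, 38, 27) [array([577.1,  61.3]), array([19.2, 11.8]), np.float64(59.2)] [-17.2 135.9  -0. ]
(273, 217, 99, 118) [array([542.2, -71.3]), array([41.8, 59.2]), np.float64(83.1)] [ 0.4 -0.1  0. ]
(575, 103, 65, 82) [array([498.2,  50.2]), array([25.2, 30.3]), np.float64(80.1)] [ 59.7 114.7   0. ]
```

View pics/w7.png

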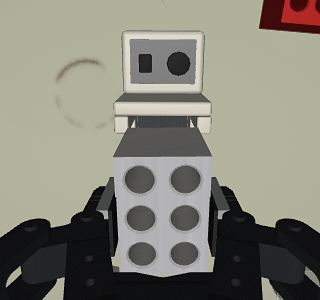

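The block at crop (162,215) hangs centred on the tool and in line with the base. I shift 1 mm and lower slowly into the mouth, watching the force.

Emit:
{"op": "move_arm", "data": {
  "increments": [
    {"tx": -1,"ty": -0.2,"tz": 5,"wx": 0,"wy": 0,"wz": 0,"hand": -1},
    {"tx": 0,"ty": 0,"tz": 10,"wx": 0,"wy": 0,"wz": 0,"hand": -1},
    {"tx": 0,"ty": 0,"tz": 4,"wx": 0,"wy": 0,"wz": 0,"hand": -1},
    {"tx": 0,"ty": 0,"tz": 2,"wx": 0,"wy": 0,"wz": 0,"hand": -1},
    {"tx": 0,"ty": 0,"tz": 2,"wx": 0,"wy": 0,"wz": 0,"hand": -1},
    {"tx": 0,"ty": 0,"tz": 2,"wx": 0,"wy": 0,"wz": 0,"hand": -1},
    {"tx": 0,"ty": 0,"tz": 2,"wx": 0,"wy": 0,"wz": 0,"hand": -1},
    {"tx": 0,"ty": 0,"tz": 2,"wx": 0,"wy": 0,"wz": 0,"hand": -1},
    {"tx": 0,"ty": 0,"tz": 0,"wx": 0,"wy": 0,"wz": 0,"hand": -1},
    {"tx": 0,"ty": 0,"tz": 0,"wx": 0,"wy": 0,"wz": 0,"hand": -1}
  ]
}}

```text
t: 15.35
tool_pos: [0.5437, -0.0719, 0.1248]
tool_rot: [0.202, 3.135, -0.0]
force: [-0.7, -0.5, -2.6]
finger_gap: 0.483
grasp_force: 51.3
```

The block is 5 mm inside the mouth with no contact force. Continue down.

Emit:
{"op": "move_arm", "data": {
  "increments": [
    {"tx": 0,"ty": 0,"tz": 3,"wx": 0,"wy": 0,"wz": 0,"hand": -1},
    {"tx": 0,"ty": 0,"tz": 4,"wx": 0,"wy": 0,"wz": 0,"hand": -1},
    {"tx": 0,"ty": 0,"tz": 4,"wx": 0,"wy": 0,"wz": 0,"hand": -1},
    {"tx": 0,"ty": 0,"tz": 4,"wx": 0,"wy": 0,"wz": 0,"hand": -1},
    {"tx": 0,"ty": 0,"tz": 4,"wx": 0,"wy": 0,"wz": 0,"hand": -1},
    {"tx": 0,"ty": 0,"tz": 4,"wx": 0,"wy": 0,"wz": 0,"hand": -1},
    {"tx": 0,"ty": 0,"tz": 4,"wx": 0,"wy": 0,"wz": 0,"hand": -1},
    {"tx": 0,"ty": 0,"tz": 0,"wx": 0,"wy": 0,"wz": 0,"hand": -1}
  ]
}}

```text
t: 16.15
tool_pos: [0.5434, -0.0718, 0.0971]
tool_rot: [-0.201, -3.134, -0.0]
force: [-0.1, 0.2, -2.3]
finger_gap: 0.483
grasp_force: 51.3
```

Emit:
{"op": "move_arm", "data": {
  "increments": [
    {"tx": 0,"ty": 0,"tz": 4,"wx": 0,"wy": 0,"wz": 0,"hand": -1},
    {"tx": 0,"ty": 0,"tz": 4,"wx": 0,"wy": 0,"wz": 0,"hand": -1},
    {"tx": 0,"ty": 0,"tz": 4,"wx": 0,"wy": 0,"wz": 0,"hand": -1},
    {"tx": 0,"ty": 0,"tz": 4,"wx": 0,"wy": 0,"wz": 0,"hand": -1},
    {"tx": 0,"ty": 0,"tz": 4,"wx": 0,"wy": 0,"wz": 0,"hand": -1},
    {"tx": 0,"ty": 0,"tz": 4,"wx": 0,"wy": 0,"wz": 0,"hand": -1},
    {"tx": 0,"ty": 0,"tz": 4,"wx": 0,"wy": 0,"wz": 0,"hand": -1},
    {"tx": 0,"ty": 0,"tz": 4,"wx": 0,"wy": 0,"wz": 0,"hand": -1},
    {"tx": 0,"ty": 0,"tz": 4,"wx": 0,"wy": 0,"wz": 0,"hand": -1},
    {"tx": 0,"ty": 0,"tz": 0,"wx": 0,"wy": 0,"wz": 0,"hand": -1},
    {"tx": 0,"ty": 0,"tz": 0,"wx": 0,"wy": 0,"wz": 0,"hand": -1}
  ]
}}

```text
t: 17.25
tool_pos: [0.5437, -0.0719, 0.0618]
tool_rot: [-0.202, -3.135, 0.0]
force: [-0.2, 0.1, -2.6]
finger_gap: 0.484
grasp_force: 51.3
```

Expected home is at TCP z ≈ 0.055.

Emit:
{"op": "move_arm", "data": {
  "increments": [
    {"tx": 0,"ty": 0,"tz": 2,"wx": 0,"wy": 0,"wz": 0,"hand": -1},
    {"tx": 0,"ty": 0,"tz": 2,"wx": 0,"wy": 0,"wz": 0,"hand": -1},
    {"tx": 0,"ty": 0,"tz": 1,"wx": 0,"wy": 0,"wz": 0,"hand": -1},
    {"tx": 0,"ty": 0,"tz": 1,"wx": 0,"wy": 0,"wz": 0,"hand": -1},
    {"tx": 0,"ty": 0,"tz": 0,"wx": 0,"wy": 0,"wz": 0,"hand": -1},
    {"tx": 0,"ty": 0,"tz": 0,"wx": 0,"wy": 0,"wz": 0,"hand": -1}
  ]
}}

```text
t: 17.85
tool_pos: [0.5437, -0.0718, 0.0558]
tool_rot: [-0.202, -3.135, -0.0]
force: [0.1, 0.6, -2.5]
finger_gap: 0.483
grasp_force: 51.3
```

Emit:
{"op": "move_arm", "data": {
  "increments": [
    {"tx": 0,"ty": 0,"tz": 1,"wx": 0,"wy": 0,"wz": 0,"hand": -1},
    {"tx": 0,"ty": 0,"tz": 0,"wx": 0,"wy": 0,"wz": 0,"hand": -1},
    {"tx": 0,"ty": 0,"tz": 0.7,"wx": 0,"wy": 0,"wz": 0,"hand": -1},
    {"tx": 0,"ty": 0,"tz": 0,"wx": 0,"wy": 0,"wz": 0,"hand": -1},
    {"tx": 0,"ty": 0,"tz": 0,"wx": 0,"wy": 0,"wz": 0,"hand": -1}
  ]
}}

```text
t: 18.35
tool_pos: [0.5438, -0.0719, 0.055]
tool_rot: [0.201, 3.135, -0.0]
force: [-7.3, 2.1, 10.7]
finger_gap: 0.485
grasp_force: 53.0
```

Contact came at the predicted home height (0.055). Release, rise, and check.

Emit:
{"op": "move_arm", "data": {
  "increments": [
    {"tx": 0,"ty": 0,"tz": 0,"wx": 0,"wy": 0,"wz": 0,"hand": 0.4},
    {"tx": 0,"ty": 0,"tz": 0,"wx": 0,"wy": 0,"wz": 0,"hand": 0.6},
    {"tx": 0,"ty": 0,"tz": 0,"wx": 0,"wy": 0,"wz": 0,"hand": 0.6},
    {"tx": 0,"ty": 0,"tz": 0,"wx": 0,"wy": 0,"wz": 0,"hand": 0.6},
    {"tx": 0,"ty": 0,"tz": -5,"wx": 0,"wy": 0,"wz": 0,"hand": 0.6},
    {"tx": 0,"ty": 0,"tz": -20,"wx": 0,"wy": 0,"wz": 0,"hand": 0.6},
    {"tx": 0,"ty": 0,"tz": -40,"wx": 0,"wy": 0,"wz": 0,"hand": 0.6},
    {"tx": 0,"ty": 0,"tz": -40,"wx": 0,"wy": 0,"wz": 0,"hand": 0.6},
    {"tx": 0,"ty": 0,"tz": -40,"wx": 0,"wy": 0,"wz": 0,"hand": 1},
    {"tx": 0,"ty": 0,"tz": -40,"wx": 0,"wy": 0,"wz": 0,"hand": 1},
    {"tx": 0,"ty": 0,"tz": 0,"wx": 0,"wy": 0,"wz": 0,"hand": 1},
    {"tx": 0,"ty": 0,"tz": 0,"wx": 0,"wy": 0,"wz": 0,"hand": 1}
  ]
}}

```text
t: 19.55
tool_pos: [0.5437, -0.0719, 0.2397]
tool_rot: [0.201, 3.134, -0.0]
force: [0.2, -1.3, -1.3]
finger_gap: 0.997
grasp_force: 0.0
```

```bash
python3 - <<'E'
from h import *
f=snap('wrist','w8.png'); im=f['img']
o=arm.get_obs(); print(o['t'],o['tool_pos'],o['force'])
hsv=cv2.cvtColor(im,cv2.COLOR_BGR2HSV)
m=((hsv[...,1]<15)&(hsv[...,2]>140)).astype(np.uint8)*255
m=cv2.morphologyEx(m,cv2.MORPH_OPEN,np.ones((3,3)))
for c in cv2.findContours(m,cv2.RETR_EXTERNAL,cv2.CHAIN_APPROX_NONE)[0]:
    if cv2.contourArea(c)<400: continue
    for z in (.061,.075,.085): print(z,cv2.boundingRect(c),[np.round(v,1) for v in cv2.minAreaRect((ray(f,c.reshape(-1,2),z)[:,:2]*1000).astype(np.float32))])
E
```

```text
19.6 [ 0.54338166 -0.07178936  0.23853971] [-0.41089801  0.33476976 -0.32325652]
0.061 (302, 157, 41, 55) [array([546.9, -72.5]), array([43.6, 62.1]), np.float64(83.8)]
0.075 (302, 157, 41, 55) [array([543.7, -72.1]), array([41.7, 59.3]), np.float64(83.8)]
0.085 (302, 157, 41, 55) [array([541.3, -71.8]), array([40.3, 57.3]), np.float64(83.8)]
0.061 (510, 106, 59, 60) [array([523.2, 161.5]), array([49.4, 59.8]), np.float64(79.9)]
0.075 (510, 106, 59, 60) [array([521. , 151.5]), array([47.2, 57.1]), np.float64(79.9)]
0.085 (510, 106, 59, 60) [array([519.4, 144.3]), array([45.6, 55.2]), np.float64(79.9)]
```

View pics/w8.png

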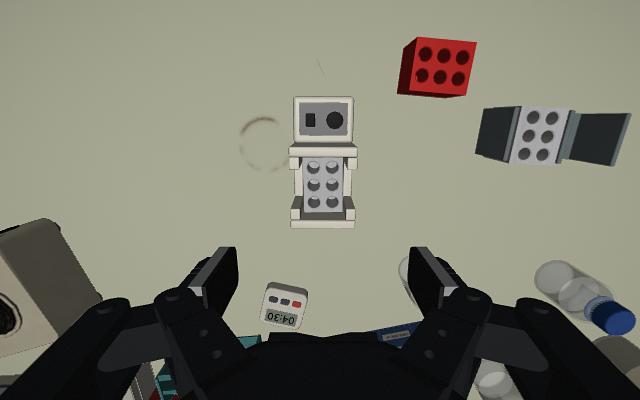

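The block sits in the well at (322,185). At the home height, z = 0.075, its top measures 41.7 × 59.3 mm, the same size as before, so it is fully home. The other block is upright in the stand at (540,136), and the bystanders are untouched.

```bash
python3 -c "
from station import arm
print(arm.job_done())"
```

```text
the job is handed in; nothing more can be done
None
```

The narrower block (about 42 mm wide) went into the well without resistance and was lowered all the way to its floor by the gripper. The other block stayed upright in the stand, nothing else was disturbed, and I handed the job in at about 20 s.

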